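# Draw a filter disc out from under the bottle stand

### The arm

A 6-joint arm with a two-finger parallel gripper is mounted at the origin on a cart in front of the work surface, level with it; the furniture and walls round the work are solid. World frame = base frame: x ahead of the robot, y to its left, z up, the work surface at z = 0. Lengths are in mm, angles in degrees, forces in N, time in s.
With the tool pointing down it reaches from about 350 to 850 mm from the base axis. Payload 8.1 kg.
Tool frame: the origin (TCP) lies at the very end of the fingers, on their centre line; the grasp point (between the pads) lies 19 mm behind it; z points along the fingers, y is the line along which they close (so a half turn about z gives the same grasp; the last joint's range is limited). The gripper opens to 85 mm and grips with 20 to 120 N. Pads are 22 mm wide; open, the fingers measure 114 mm over their backs; the gripper's body (76 mm by 85 mm) begins 54 mm behind the grasp point. The pads swing forward as they close: fully open they stand 13 mm farther back than shut.
Start: joints at [59.908, 7.471, 85.268, -0, 87.261, -4.893], TCP at [255.435, 542.916, 231.292] pointing down, gripper open.
Joint ranges: [-169.43, 169.43], [-51.17, 129.36], [1.28, 143.12], [-76.62, 256.62], [0, 156.53], [-152.29, 152.29]. Speed limits (degrees/s): [136.94, 136.94, 159.86, 180, 180, 180].

### API

Orientations are given as [roll, pitch, yaw] about the fixed x, y, z axes, in that order (R = Rz(yaw) Ry(pitch) Rx(roll)).
In Python, from bench import sense, eyes, job, models gives the robot as it stands. The module is installed in compiled form; this text tells all that it offers.
- The arm moves only by the tool apply_moves, never from a script. Its argument "rows" is a list of rows, each a list of 6 numbers: the shift along the tool's x, y, z in mm, then the turn, a rotation vector about the tool's x, y, z in rad. In form: [[dx, dy, dz, rx, ry, rz], ...]. A call has exactly 5 rows; each row shifts and turns the commanded pose from where the row before left it, along the tool's axes as they then stand; what a row does not reach is not made up. A row lasts 1/8 s, in which the tool goes at most 62.5 mm and 10.7 degrees, less where a joint would pass 70% of its speed; a pose out of reach is approached as far as the arm can. A call is refused whole if a number of a shift passes 62.5 or a number of a turn 0.188, either way. A call with a gripper value outside its range is refused whole. "fingers" is the finger opening in mm, from 0 to 85.4, set as the call begins (left out, the last holds). The fingers move at their own pace and stop on an object; "grip_force" is the grip in N (left out, the last holds). Time passes only in rows, so rows that do not move let the fingers close, or fill a call up. It gives the time, the measured TCP pose, the force, the opening and the grip force at its end, in the units of the state.
- sense(): the state, without advancing time (a new reading comes with each control period).
- eyes.snapshot(name): name is "scene" or "top" or "wrist"; returns (picture, depth): 480x640x3 uint8, red, green, blue; 480x640 float32, mm along the optical axis (not along the pixel's ray), 0 where there is no reading.
- eyes.get_calibration(name): a dict with "intrinsics" (3x3 intrinsics, pixels), "R" (3x3) and "t" (3): a world point X has camera coordinates R X + t; the wrist camera has in their place "mount" (4x4, takes a point from camera to tool coordinates, whose origin is the TCP and whose axes are the flange's). Camera axes: x right, y down, z forward; pixel columns grow to the right and rows downward; lengths in mm; the calibration is good to about 2 mm. The wrist camera is an equidistant fisheye: a pixel r from the principal point sees the ray r / f radians off the axis. A picture is of the moment at which its call begins: read the wrist's pose just before it. get_calibration takes no time and is no camera call.
- job.hand_in(): hands the job in; it is judged then, once.
Trained networks look in the newest picture that a camera, given by its name, has taken for a name from the list of things; names that differ only in an ending like _2 or _b are one class to them, and where a whole thing is asked for, a point or a joint stands for the part that bears it (a point fixed in the world has none). Each returns a list of dicts, best first, with "confidence" (0 to 1); they miss things now and then, are a little off and sometimes report something else, mostly with a low value. They report only what shows in the picture. A call takes as long as a camera call.
- models.boxes_of(name, camera): "xyz" ([x, y, z] in mm, in world coordinates, good to about 4 mm: the middle of the surface that is visible of it).
- models.cut_out(name, camera): "pixels" (480x640 bool, what is visible of it).
- models.place_of(name, camera): "xyz" ([x, y, z] in mm, in world coordinates, good to about 4 mm: a listed point, or the origin of a listed thing).
The state is a dict: "time": time; "joint_pos": joint angles; "qd": joint speeds; "joint_efforts": joint torques, N m; "tool_pos": TCP position; "tcp_rot": TCP orientation; "ft_force": force on the tool from outside, world axes, zero at the start; "wrist_torque": the same for the moment, N m; "finger_gap": finger opening in mm; "grip_force": force on a finger pad.
Only numpy, scipy, OpenCV 4.12 (cv2) and the standard library are available. Lean on these libraries where they do the work, as an engineer would, in place of code of your own. Each camera call takes 0.05 s, during which the arm holds its last target. There are 200 camera calls.

### The job

A small sintered-glass filter disc has slid under the low bottle stand, up against its back plate. Reach in with the flat probe, press its rubber foot on the disc just firmly enough to grip it - it is fragile glass, so don't lean on it, and don't bump the stand hard - and slowly drag it out into the open. Lay the probe down on the worktop and then lay the disc flat in the enamel wash tray, without dropping it and without disturbing the other things.

Things in the scene. Friction and masses are not known exactly. Their poses are not given: they have to be found in the camera images.
- bottle_stand: Low stand of folded stainless sheet, fixed, 110 deep (x) x 230 wide (y) x 39 mm high, with two dropper bottles and a conical flask on its rear half (tops up to 160 mm above the worktop) and a thin rail round the back (top at 67 mm). Origin: middle of its footprint, on the worktop; +x to its back. Side plates inside at y = +-112 mm, back plate inside at x = +52 mm; only the front is open.
- stand_mouth (a point): Middle of the stand's open front, on the worktop below the deck's rolled front edge (stand x = -55 mm, axes as the stand's). The clear height under the deck is 36 mm.
- filter_disc: Off-white glass disc, 32 mm across, 10 mm thick, 18 g, flat on the worktop under the stand, edge 2 to 8 mm from the back plate (nothing fits behind it), between stand y = -65 and +65 mm. Origin: centre of its underside. Friction 0.25 on the worktop, 1.2 under rubber. Pressed with about 4 N and drawn slowly (30 mm/s) it follows the foot; under about 3 N the foot slips off; more than 8 N cracks it.
- probe: Flat reach probe of bent steel bar, rigid, 120 g, lying on the worktop. Origin: on its underside, below the middle of the upright grip; +x along the bar to the foot, z up. Bar 26 mm wide, 3 mm thick, underside 5 mm up, from x = -18 to 153 mm. Rubber foot under its end: 24 x 26 mm, 5 mm thick, centred at x = 140 mm, sole level with the origin; a like heel pad under the grip.
- probe_grip (a point): Where to hold the probe: 62 mm above its origin, in the upright black grip (12 mm thick along the probe's x, 26 mm wide, from 27 to 87 mm up). Take it from above, fingers closing along the probe's x. It may tilt a little in the fingers, and the force on the foot climbs by about 6 N a millimetre.
- wash_tray: White enamel tray, 175 (x) x 265 (y) x 23 mm, loose, 0.4 kg. Origin: centre of its underside; inner floor 2 mm above that, 165 x 255 mm. A fixed controller box stands between it and the bottle stand: carry things past it 150 mm or more above the worktop.
- timer: Small white kitchen timer, 62 x 62 x 18 mm, bystander. Origin: centre of its underside.
- wash_bottle: White wash bottle, 70 mm across, 206 mm tall, bystander. Origin: centre of its underside.
- weighing_dish: Aluminium weighing dish, 54 x 67 x 14 mm, bystander. Origin: centre of its underside.

How it is judged (in metres and radians):
On the way, in this order (a step that is already met when the one before it is completed fails the run):
1. the probe presses on the disc while it is still under the stand (contact force between probe and filter_disc above 0.3 N and x of filter_disc in the frame of bottle_stand above -0.02 m), for 0.1 s.
2. the whole disc lies clear in front of the stand (x of filter_disc in the frame of bottle_stand below -0.075 m and height (world z) of filter_disc below 0.01 m), for 0.2 s.
At the end, for the whole second after the job is handed in: The disc lies flat (within 0.2 rad) and at rest on the floor of the wash tray, wholly inside the rim (centre within 64 mm of the tray centre along x, 109 mm along y, underside below 8 mm), and the probe lies at rest on the worktop (origin less than 30 mm above it), both released (x of filter_disc in the frame of wash_tray between -0.064 and 0.064 m and y of filter_disc in the frame of wash_tray between -0.109 and 0.109 m and z of filter_disc in the frame of wash_tray below 0.008 m and angle between filter_disc's own z axis and vertical below 0.2 rad and linear speed of each of filter_disc, probe below 0.02 m/s and height (world z) of probe between -0.01 and 0.03 m); the robot touches nothing.
It fails at once if the probe presses on the glass disc with more than 8 N (contact force between probe and filter_disc above 8 N).
It fails at once if the probe bumps the stand with more than 15 N (contact force between probe and bottle_stand above 15 N).
It fails at once if the disc is let go more than 50 mm above the worktop (height (world z) of filter_disc above 0.05 m and contact force between the fingers and filter_disc below 0.01 N).
It fails at once if the timer, the wash bottle or the weighing dish is moved by more than 25 mm (distance of any of timer, wash_bottle, weighing_dish from where it was at the start of the episode above 0.025 m).
It also fails if it takes over 72 s, if anything falls off the work surface, if the arm or the gripper's body presses on something with over 40 N, if the wrist force passes 120 N, or if a joint passes its speed limit or range.

## Working session

There is one attempt and no reset: what is moved stays moved. The work goes in short steps, Python scripts to look and compute and a tool call to move; the robot and the scene stay as the last step left them, time stands still between calls to the robot, and variables do not carry over. Pictures are saved under pics/ and viewed, at most 10 in all, crops included, and the job is handed in when it is done.

Besides the shell and the picture viewer there is one more tool, called after ">>>" by a JSON object that holds its "op" and its "data", one argument or row to a line. apply_moves: Moves the arm, as the interface text tells. Its arguments: {"type":"object","properties":{"rows":{"type":"array"},"fingers":{"type":"number"},"grip_force":{"type":"number"}},"required":["rows"]}

```bash
mkdir -p pics
python3 - <<'E'
from bench import sense, eyes, models
import cv2, numpy as np
s=sense(); print({k:np.round(v,3).tolist() for k,v in s.items()})
ims=[]
for n in ("scene","top"):
    p,d=eyes.snapshot(n); cv2.imwrite(f"pics/{n}0.png",p[:,:,::-1]); np.savez(f"pics/{n}0.npz",p=p,d=d)
    c=eyes.get_calibration(n); print(n,np.round(c["intrinsics"],1).tolist(),np.round(c["R"],3).tolist(),np.round(c["t"],1).tolist())
    for k in ["bottle_stand","stand_mouth","filter_disc","probe","probe_grip","wash_tray","timer","wash_bottle","weighing_dish"]:
        try:
            r=models.place_of(k,n); print(k,[(np.round(q["xyz"],0).tolist(),round(q["confidence"],2)) for q in r[:2]])
        except Exception as e: print(k,e)
print(sense()["time"])
E
```

```text
{'time': 0.0, 'joint_pos': [59.909, 7.516, 85.329, 0.0, 87.261, -4.895], 'qd': [-0.124, -0.014, -0.046, -0.043, 0.006, -0.05], 'joint_efforts': [0.001, -56.938, -50.057, -0.0, 0.014, -0.0], 'tool_pos': [255.15, 542.444, 230.232], 'tcp_rot': [-179.894, -0.009, 154.804], 'ft_force': [-0.713, -0.154, -0.459], 'wrist_torque': [0.041, -0.024, -0.018], 'grip_force': 0.0, 'finger_gap': 85.118}
scene [[609.3, 0.0, 324.3], [0.0, 609.3, 231.6], [0.0, 0.0, 1.0]] [[0.408, -0.913, -0.011], [-0.75, -0.329, -0.573], [0.52, 0.242, -0.819]] [-107.6, 469.2, 1637.8]
bottle_stand [([523.0, 381.0, -0.0], 0.8)]
stand_mouth [([489.0, 338.0, 0.0], 0.83)]
filter_disc []
probe [([470.0, 33.0, 5.0], 0.6), ([525.0, 377.0, -4.0], 0.26)]
probe_grip [([467.0, 40.0, 65.0], 0.93)]
wash_tray [([499.0, -319.0, 1.0], 0.75)]
timer []
wash_bottle []
weighing_dish [([634.0, 140.0, 1.0], 0.46)]
top [[508.1, 0.0, 318.4], [0.0, 508.1, 241.4], [0.0, 0.0, 1.0]] [[-0.018, -0.999, -0.026], [-0.989, 0.022, -0.144], [0.144, 0.023, -0.989]] [156.3, 490.8, 1339.2]
bottle_stand [([516.0, 376.0, -2.0], 0.82)]
stand_mouth []
filter_disc [([448.0, 548.0, 2.0], 0.37), ([502.0, -318.0, 1.0], 0.25)]
probe [([469.0, 36.0, -1.0], 0.73)]
probe_grip [([469.0, 34.0, 61.0], 0.69)]
wash_tray [([502.0, -318.0, 1.0], 0.67)]
timer [([377.0, -81.0, 1.0], 0.74)]
wash_bottle [([449.0, 545.0, 0.0], 0.82), ([504.0, -316.0, -0.0], 0.54)]
weighing_dish [([634.0, 138.0, -3.0], 0.79)]
1.0
```

View pics/scene0.png

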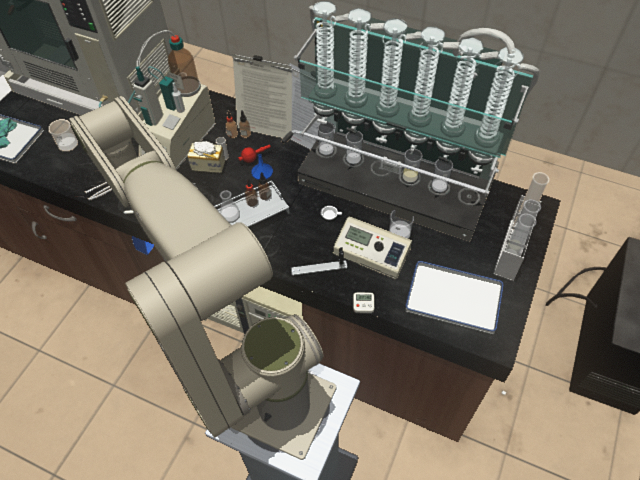

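View pics/top0.png

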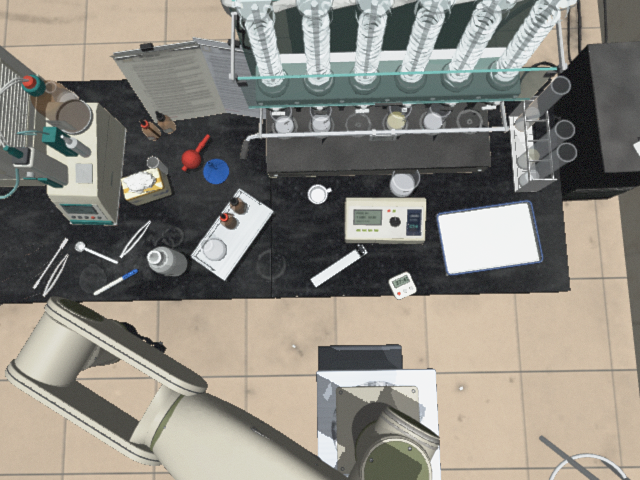

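The scene view has the stand at about (255,205). In the top view it lies between (192,258) and (273,207), with its open front facing lower right. The probe runs from its grip at (365,252) to its foot at (315,282). The tray is at (490,238) and the controller at (385,220).

```bash
cat > h.py <<'E'
import numpy as np, cv2
from bench import sense, eyes, models
from scipy.spatial.transform import Rotation as Ro
def cloud(n,d):
    c=eyes.get_calibration(n);K=c["intrinsics"];R=np.array(c["R"]);t=np.array(c["t"])
    v,u=np.mgrid[:480,:640]; P=np.stack([(u-K[0][2])/K[0][0]*d,(v-K[1][2])/K[1][1]*d,d],-1)-t
    W=P@R; W[d==0]=np.nan; return W
def Rt(s): return Ro.from_euler('xyz',s["tcp_rot"],degrees=True).as_matrix()
def delta(goal,R,s=None):
    """tool-axes shift (mm) and rotvec from present pose to goal"""
    s=s or sense(); A=Rt(s)
    return np.round(A.T@(np.array(goal)-s["tool_pos"]),1), np.round(Ro.from_matrix(A.T@R).as_rotvec(),3)
def down(yaw): # tool pointing down, tool y axis along direction yaw(deg) (tool x = y cross z)
    a=np.radians(yaw); y=np.array([np.cos(a),np.sin(a),0]); z=np.array([0,0,-1.]); return np.stack([np.cross(y,z),y,z],1)
E
python3 - <<'E'
from h import *
print({k:np.round(v,3).tolist() for k,v in eyes.get_calibration("wrist").items()})
for n in("scene","top"):
    f=np.load(f"pics/{n}0.npz"); W=cloud(n,f["d"].astype(float)); z=W[...,2]
    tb=(abs(z)<6)&(W[...,0]>380)&(W[...,0]<600)&(W[...,1]>50)&(W[...,1]<250); print(n,"table z",np.nanmedian(z[tb]))
    def rect(c,r,z0,z1,nm):
        m=(np.hypot(W[...,0]-c[0],W[...,1]-c[1])<r)&(z>z0)&(z<z1); p=W[m][:,:2].astype(np.float32)
        (cx,cy),(w,h),a=cv2.minAreaRect(p); print(nm,len(p),np.round(cv2.boxPoints(((cx,cy),(w,h),a)),0).tolist(),round(cx),round(cy),round(w),round(h),round(a,1), "zmed",round(float(np.median(W[m][:,2])),1))
    rect((518,378),150,34,44,"deck")
    rect((445,80),120,3.5,13,"bar"); rect((468,36),40,70,95,"grip")
    rect((501,-318),180,15,28,"trayrim")
    rect((500,-100),110,45,120,"box")
    rect((377,-81),50,12,24,"timer")
E
```

```text
{'intrinsics': [[371.648, 0.0, 316.919], [0.0, 371.648, 239.359], [0.0, 0.0, 1.0]], 'mount': [[0.0, -0.95, -0.313, 79.79], [1.0, 0.001, -0.002, 1.108], [0.002, -0.313, 0.95, -143.263], [0.0, 0.0, 0.0, 1.0]]}
scene table z 1.0733349919473805
deck 743 [[417.0, 382.0], [586.0, 267.0], [651.0, 364.0], [482.0, 478.0]] 534 373 117 204 55.9 zmed 40.3
bar 1174 [[286.0, 33.0], [472.0, -70.0], [587.0, 137.0], [401.0, 240.0]] 436 85 237 213 60.9 zmed 6.2
grip 44 [[452.0, 33.0], [458.0, 23.0], [484.0, 40.0], [477.0, 50.0]] 468 36 30 12 33.2 zmed 84.8
trayrim 623 [[389.0, -150.0], [426.0, -469.0], [638.0, -444.0], [601.0, -126.0]] 514 -297 214 320 6.7 zmed 21.9
box 1392 [[486.0, -140.0], [607.0, -144.0], [612.0, 6.0], [491.0, 10.0]] 549 -67 150 121 88.2 zmed 60.7
timer 335 [[328.0, -67.0], [366.0, -135.0], [424.0, -102.0], [386.0, -34.0]] 376 -85 67 78 29.2 zmed 18.1
top table z -0.18456057178215693
deck 2224 [[381.0, 410.0], [580.0, 267.0], [655.0, 371.0], [456.0, 514.0]] 518 391 129 245 54.3 zmed 39.3
bar 915 [[343.0, 191.0], [363.0, -44.0], [573.0, -26.0], [553.0, 209.0]] 458 82 211 236 4.8 zmed 6.1
grip 51 [[452.0, 35.0], [457.0, 25.0], [479.0, 37.0], [474.0, 47.0]] 465 36 25 12 28.8 zmed 86.3
trayrim 660 [[395.0, -197.0], [428.0, -468.0], [658.0, -440.0], [624.0, -168.0]] 526 -318 231 274 7.1 zmed 22.0
box 1855 [[490.0, -140.0], [602.0, -142.0], [605.0, 5.0], [493.0, 8.0]] 548 -67 147 112 88.8 zmed 60.6
timer 472 [[332.0, -61.0], [355.0, -118.0], [412.0, -95.0], [388.0, -37.0]] 372 -78 61 62 22.5 zmed 16.4
```

```bash
cat >> h.py <<'E'
def plan(goals,s=None,vmax=55,wmax=0.17,dec=(1,3)):
    """goals: list of (pos,R[,nrows]); prints rows (tool axes)"""
    s=s or sense(); p=np.array(s["tool_pos"]); A=Rt(s); rows=[]
    for g in goals:
        q=np.array(g[0],float); B=A if g[1] is None else g[1]; rv=Ro.from_matrix(A.T@B).as_rotvec()
        n=g[2] if len(g)>2 else int(max(1,np.ceil(np.linalg.norm(q-p)/vmax),np.ceil(np.linalg.norm(rv)/wmax)))
        for i in range(n):
            sh=A.T@(q-p)/(n-i); rr=Ro.from_matrix(A.T@B).as_rotvec()/(n-i)
            sh=np.round(sh,dec[0]); rr=np.round(rr,dec[1]); p=p+A@sh; A=A@Ro.from_rotvec(rr).as_matrix(); rows.append([*map(float,sh),*map(float,rr)])
    while len(rows)%5: rows.append([0]*6)
    for i in range(0,len(rows),5): print(str(rows[i:i+5]).replace("-0.0,","0,").replace("0.0,","0,"))
E
python3 - <<'E'
from h import *
a=np.radians(55); f=np.array([np.cos(a),np.sin(a),0]); u=np.array([0,0,1.]); th=np.radians(45)
z=np.sin(th)*f-np.cos(th)*u; x=-(np.cos(th)*f+np.sin(th)*u); R=np.stack([x,np.cross(z,x),z],1)
m=np.array([487,335,0])
plan([((400,230,180),R),(m-70*f+[0,0,55],R)],vmax=50)
E
```

```text
[[-26.4, -22.2, 5.1, -0.055, -0.065, -0.132], [-22.9, -25.7, 5.4, -0.055, -0.065, -0.132], [-18.9, -28.8, 5.3, -0.055, -0.065, -0.132], [-14.7, -31.3, 4.7, -0.055, -0.065, -0.132], [-10.1, -33.1, 3.8, -0.055, -0.065, -0.132]]
[[-5.5, -34.3, 2.4, -0.055, -0.065, -0.132], [-0.8, -34.8, 0.7, -0.055, -0.065, -0.133], [3.9, -34.6, -1.3, -0.054, -0.065, -0.132], [8.2, -33.7, -3.6, -0.055, -0.065, -0.133], [12.2, -32.1, -6.0, -0.055, -0.064, -0.132]]
[[13.9, -3.7, 45.0, 0, 0, -0.0], [13.9, -3.7, 45.0, 0, 0, -0.0], [14.0, -3.7, 45.0, 0, 0, -0.0], [0, 0, 0, 0, 0, 0], [0, 0, 0, 0, 0, 0]]
```

>>> {"op": "apply_moves", "data": {
  "rows": [
    [-26, -22, 5, -0.055, -0.065, -0.132],
    [-23, -26, 5, -0.055, -0.065, -0.132],
    [-19, -29, 5, -0.055, -0.065, -0.132],
    [-15, -31, 5, -0.055, -0.065, -0.132],
    [-10, -33, 4, -0.055, -0.065, -0.132]
  ],
  "fingers": 85
}}

```text
time: 1.62
tool_pos: [328.0, 386.1, 206.2]
tcp_rot: [171.0, 22.5, -168.3]
ft_force: [-0.2, -0.2, 0.1]
finger_gap: 85.0
grip_force: 0.0
```

>>> {"op": "apply_moves", "data": {
  "rows": [
    [-6, -34, 2, -0.055, -0.065, -0.132],
    [-1, -35, 1, -0.055, -0.065, -0.133],
    [4, -35, -1, -0.054, -0.065, -0.132],
    [8, -34, -4, -0.055, -0.065, -0.133],
    [12, -32, -6, -0.055, -0.064, -0.132]
  ]
}}

```text
time: 2.25
tool_pos: [391.2, 272.3, 185.0]
tcp_rot: [174.2, 37.9, -137.4]
ft_force: [-0.5, -0.5, -0.7]
finger_gap: 85.3
grip_force: 0.0
```

>>> {"op": "apply_moves", "data": {
  "rows": [
    [14, -4, 45, 0, 0, 0],
    [14, -4, 45, 0, 0, 0],
    [14, -4, 45, 0, 0, 0],
    [0, 0, 0, 0, 0, 0],
    [0, 0, 0, 0, 0, 0]
  ]
}}

```text
time: 2.88
tool_pos: [428.8, 308.7, 54.4]
tcp_rot: [174.1, 37.7, -137.6]
ft_force: [0.5, 0.1, 1.3]
finger_gap: 85.2
grip_force: 0.0
```

```bash
cat >> h.py <<'E'
def wcloud(d,s):
    c=eyes.get_calibration("wrist");K=c["intrinsics"];M=np.array(c["mount"])
    v,u=np.mgrid[:480,:640]; X=(u-K[0][2])/K[0][0];Y=(v-K[1][2])/K[1][1]; r=np.hypot(X,Y)+1e-9
    P=np.stack([np.tan(r)*X/r*d,np.tan(r)*Y/r*d,d],-1)
    W=(P@M[:3,:3].T+M[:3,3])@Rt(s).T+np.array(s["tool_pos"]); W[d==0]=np.nan; return W
E
python3 - <<'E'
from h import *
s=sense(); print(np.round(s["tool_pos"],1),np.round(s["tcp_rot"],1),np.round(s["joint_pos"],0),s["time"])
p,d=eyes.snapshot("wrist"); cv2.imwrite("pics/w1.png",p[:,:,::-1]); np.savez("pics/w1.npz",p=p,d=d)
import json; json.dump({k:np.array(v).tolist() for k,v in s.items()},open("pics/w1.json","w"))
for k in ["filter_disc","stand_mouth","bottle_stand"]: print(k,[(np.round(q["xyz"],1).tolist(),round(q["confidence"],2)) for q in models.place_of(k,"wrist")])
print([(np.round(q["xyz"],1).tolist(),round(q["confidence"],2)) for q in models.boxes_of("filter_disc","wrist")])
E
```

```text
[428.8 308.7  54.4] [ 174.1   37.7 -137.6] [  15.  -23.  141.   39.   36. -146.] 2.875
filter_disc [([580.1, 373.4, 1.7], 0.6)]
stand_mouth []
bottle_stand []
[([568.0, 363.2, 4.4], 0.55)]
```

View pics/w1.png

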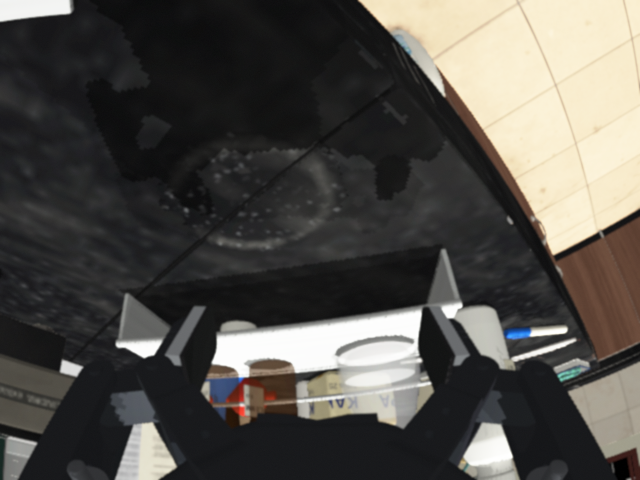

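The wrist picture is upside down. The stand's mouth spans (125,295) to (455,270), and the disc just shows at (238,325) over the deck edge. I'll measure it from the depth.

Run:
```python
from h import *
import json
s=json.load(open("pics/w1.json")); f=np.load("pics/w1.npz"); W=wcloud(f["d"].astype(float),s); p=f["p"]; g=p.min(2)
r=models.cut_out("filter_disc","wrist")
for q in r[:1]:
    m=q["pixels"]; v,u=np.nonzero(m); print("mask",m.sum(),u.min(),u.max(),v.min(),v.max())
    P=W[m]; print(np.round(np.nanpercentile(P,[5,50,95],axis=0),1))
    for uu in range(u.min(),u.max()+1,3):
        vv=v[u==uu]; w=W[vv.min()+1,uu]; print(uu,vv.min(),vv.max(),np.round(w,1),end=" | ")
# table check
print("\ntable",np.round(W[200,200],1),np.round(W[100,250],1))
# deck plane points
m=(W[...,2]>30)&(W[...,2]<46)&(np.hypot(W[...,0]-518,W[...,1]-380)<150)
pp=W[m]; (c,wh,a)=cv2.minAreaRect(pp[:,:2].astype(np.float32)); print("deck",len(pp),np.median(pp[:,2]),c,wh,a)
# front edge: for each column min-depth bright pixel start
E2=[]
for uu in range(160,440,15):
    col=g[240:400,uu]; k=np.nonzero((col>110)&m[240:400,uu])[0]
    if len(k): E2.append(W[240+k[0]+1,uu])
E2=np.array(E2); print(np.round(E2[::4],1)); 
q=np.polyfit(E2[:,0],E2[:,1],1); print("front edge dir",np.degrees(np.arctan(q[0])))
m=(abs(f["p"].astype(int).sum(2)-0)>250)&(W[...,2]>8)&(W[...,2]<30)&(np.hypot(W[...,0]-518,W[...,1]-380)<150)
v,u=np.nonzero(m)
for side in (u<220,u>380):
    P=W[v[side],u[side]]
    if len(P)>10:
        c0=P[:,:2].mean(0); _,_,V=np.linalg.svd(P[:,:2]-c0); print("plate",len(P),c0,np.degrees(np.arctan2(V[0,1],V[0,0])), (P[:,:2]-c0)@V[0] .min() if 0 else "")
```

```text
mask 249 221 254 321 330
[[567.  359.3   1. ]
 [571.4 364.3   4. ]
 [583.7 377.7   8. ]]
221 326 329 [589.9 361.4   1.6] | 224 323 330 [582.  359.3   1.7] | 227 322 330 [577.8 359.7   1.9] | 230 322 330 [576.6 361.9   1.7] | 233 322 330 [574.5 363.6   1.9] | 236 321 329 [571.3 364.4   1.8] | 239 321 329 [569.6 366.4   1.8] | 242 322 328 [568.8 368.9   2.3] | 245 322 328 [567.8 371.3   2.1] | 248 322 328 [567.9 374.5   1.2] | 251 324 327 [567.5 377.5   2.5] | 254 325 327 [568.4 381.4   2.2] | 
table [455.1 260.3   1.2] [394.7 243.6   0.4]
deck 9454 39.37373750508273 (521.678955078125, 378.8345642089844) (114.74282836914062, 230.40264892578125) 54.50315475463867
[[551.6 289.2  39. ]
 [492.9 331.8  38.7]
 [462.7 352.5  39.1]
 [433.3 372.2  39.2]]
front edge dir -35.36459627841876
plate 905 [594.04604713 287.4442402 ] 55.16573586317777 
plate 611 [409.35250873 415.02746456] 53.087660090934435
```

Run:
```python
from h import *
plan([((410,220,165),None),((466,36,160),down(120))],vmax=50,dec=(0,3))
```

```text
[[-3.0, -13.0, -45.0, 0, 0, 0.0], [-3.0, -13.0, -46.0, 0, 0, 0.0], [-2.0, -13.0, -45.0, 0, 0, 0.0], [14.0, -34.0, -13.0, 0.034, 0.13, 0.049], [13.0, -34.0, -10, 0.034, 0.13, 0.048]]
[[13.0, -36.0, -7.0, 0.033, 0.129, 0.049], [12.0, -36.0, -4.0, 0.034, 0.13, 0.048], [11.0, -37.0, -2.0, 0.033, 0.129, 0.049], [0, 0, 0, 0, 0, 0], [0, 0, 0, 0, 0, 0]]
```

>>> {"op": "apply_moves", "data": {
  "rows": [
    [-3, -13, -45, 0, 0, 0],
    [-3, -13, -46, 0, 0, 0],
    [-2, -13, -45, 0, 0, 0],
    [14, -34, -13, 0.034, 0.13, 0.049],
    [13, -34, -10, 0.034, 0.13, 0.048]
  ]
}}

```text
time: 3.8
tool_pos: [437.8, 145.3, 165.5]
tcp_rot: [175.9, 22.2, -142.4]
ft_force: [0.6, 0.1, 0.3]
finger_gap: 84.7
grip_force: 0.0
```

>>> {"op": "apply_moves", "data": {
  "rows": [
    [13, -36, -7, 0.033, 0.129, 0.049],
    [12, -36, -4, 0.034, 0.13, 0.048],
    [11, -37, -2, 0.033, 0.129, 0.049],
    [0, 0, 0, 0, 0, 0],
    [0, 0, 0, 0, 0, 0]
  ]
}}

```text
time: 4.42
tool_pos: [469.2, 37.2, 159.3]
tcp_rot: [179.8, -0.4, -149.9]
ft_force: [0.3, -0.1, 0.1]
finger_gap: 85.2
grip_force: 0.0
```

Run:
```python
from h import *
s=sense(); print(np.round(s["tool_pos"],1),np.round(s["tcp_rot"],1),np.round(s["joint_pos"],0),s["time"])
p,d=eyes.snapshot("wrist"); cv2.imwrite("pics/w2.png",p[:,:,::-1]); W=wcloud(d.astype(float),s); z=W[...,2]
print([(np.round(q["xyz"],1).tolist(),round(q["confidence"],2)) for q in models.place_of("probe_grip","wrist")])
for q in models.cut_out("probe","wrist")[:1]:
    m=q["pixels"]; 
    for z0,z1,nm in((80,95,"griptop"),(5,12,"bar")):
        P=W[m&(z>z0)&(z<z1)]
        if len(P)>8:
            r=cv2.minAreaRect(P[:,:2].astype(np.float32)); print(nm,len(P),np.round(r[0],1),np.round(r[1],1),round(r[2],1),np.median(P[:,2]),np.round(cv2.boxPoints(r),0).tolist())
```

```text
[469.2  37.2 159.3] [ 179.8   -0.4 -149.9] [  -2.  -10.  110.   -0.   80. -122.] 4.425
[([466.1, 34.2, 59.4], 0.64)]
griptop 781 [468.4  35. ] [26.3 12.4] 32.6 87.11618829364491 [[454.0, 33.0], [461.0, 23.0], [483.0, 37.0], [476.0, 47.0]]
bar 5432 [436.5  94.7] [ 37.3 171.6] 32.8 8.47168306582779 [[374.0, 157.0], [467.0, 12.0], [499.0, 33.0], [406.0, 177.0]]
```

View pics/w2.png

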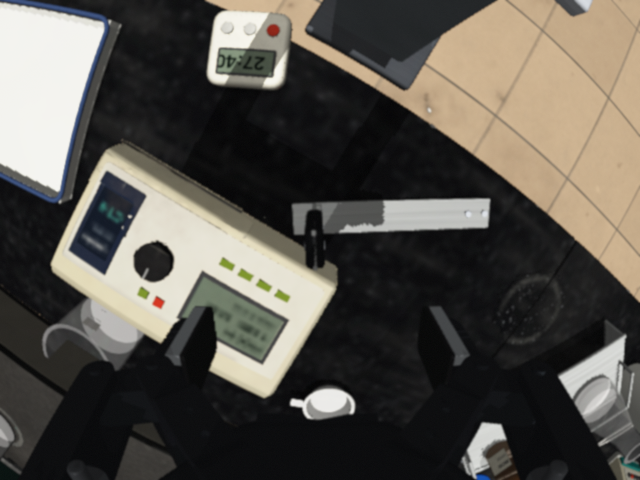

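The picture shows the bar from (293,217) to (490,213) with the grip at (316,235), close to the controller's corner at (335,270). So I'll go down with the fingers only about 30 mm open.

Run:
```python
from h import *
plan([((466.7,34,110),down(122.7),5),((466.7,34,43),down(122.7),5)],dec=(1,3))
```

```text
[[0.6, -0.3, 9.9, 0, -0.001, -0.009], [0.7, -0.3, 9.9, 0, -0.001, -0.009], [0.7, -0.3, 10, 0.001, -0.001, -0.009], [0.7, -0.3, 9.9, 0, -0.002, -0.009], [0.6, -0.4, 10, 0.001, -0.001, -0.009]]
[[0, 0, 13.4, 0, 0, -0.0], [0, 0, 13.4, 0, 0, -0.0], [0, 0, 13.4, 0, 0, -0.0], [0, 0, 13.4, 0, 0, -0.0], [0, 0, 13.4, 0, 0, -0.0]]
```

>>> {"op": "apply_moves", "data": {
  "rows": [
    [0.7, -0.3, 10, 0, -0.001, -0.009],
    [0.7, -0.3, 10, 0, -0.001, -0.009],
    [0.7, -0.3, 10, 0, -0.001, -0.009],
    [0.7, -0.3, 10, 0, -0.002, -0.009],
    [0.7, -0.3, 10, 0, -0.001, -0.009]
  ],
  "fingers": 30
}}

```text
time: 5.2
tool_pos: [466.5, 33.5, 108.0]
tcp_rot: [179.8, -0.1, -147.3]
ft_force: [-0.8, -0.1, 0.3]
finger_gap: 30.1
grip_force: 0.0
```

>>> {"op": "apply_moves", "data": {
  "rows": [
    [0, 0, 13, 0, 0, 0],
    [0, 0, 13, 0, 0, 0],
    [0, 0, 13, 0, 0, 0],
    [0, 0, 13, 0, 0, 0],
    [0, 0, 13, 0, 0, 0]
  ]
}}

```text
time: 5.82
tool_pos: [466.5, 33.6, 43.1]
tcp_rot: [179.9, -0.1, -147.3]
ft_force: [0.3, -0.2, -0.8]
finger_gap: 30.2
grip_force: 0.0
```

Run:
```python
from h import *
s=sense(); print({k:np.round(s[k],2).tolist() for k in("tool_pos","tcp_rot","ft_force","wrist_torque","finger_gap","joint_pos")})
p,d=eyes.snapshot("wrist"); cv2.imwrite("pics/w3.png",p[:,:,::-1])
```

```text
{'tool_pos': [466.5, 33.62, 43.07], 'tcp_rot': [179.85, -0.13, -147.35], 'ft_force': [0.26, -0.24, -0.84], 'wrist_torque': [0.03, 0.03, 0.03], 'finger_gap': 30.22, 'joint_pos': [-2.2, -2.45, 116.17, 0.05, 66.48, -124.87]}
```

View pics/w3.png

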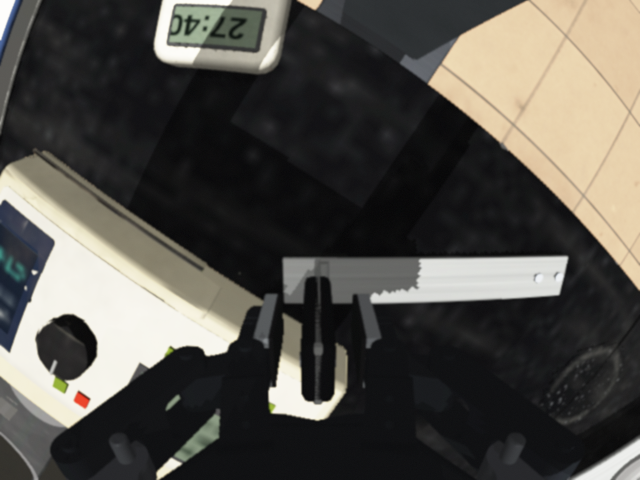

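The grip stands centred between the fingers at (318,330), and the bar lies parallel to the closing line.

>>> {"op": "apply_moves", "data": {
  "rows": [
    [0, 0, 0, 0, 0, 0],
    [0, 0, 0, 0, 0, 0],
    [0, 0, 0, 0, 0, 0],
    [0, 0, 0, 0, 0, 0],
    [0, 0, 0, 0, 0, 0]
  ],
  "fingers": 0,
  "grip_force": 100
}}

```text
time: 6.5
tool_pos: [466.6, 33.6, 44.1]
tcp_rot: [179.9, -0.1, -147.4]
ft_force: [0.3, 0.7, -1.8]
finger_gap: 10.7
grip_force: 97.3
```

Run:
```python
from h import *
s=sense(); print({k:np.round(s[k],2).tolist() for k in("tool_pos","tcp_rot","ft_force","wrist_torque","finger_gap","grip_force")})
f=np.array([np.cos(np.radians(54.6)),np.sin(np.radians(54.6)),0]); g=np.array([581.5,374,0])-140*f
print(g, g-130*f)
plan([((466.5,33.6,90),None,5),((*(g-130*f)[:2],75),down(54.6))],dec=(0,3))
```

```text
{'tool_pos': [466.63, 33.57, 44.13], 'tcp_rot': [179.87, -0.12, -147.35], 'ft_force': [0.26, 0.72, -1.78], 'wrist_torque': [-0.09, 0.04, -0.01], 'finger_gap': 10.69, 'grip_force': 97.26}
[500.40063587 259.8821086    0.        ] [425.09408347 153.91549515   0.        ]
[[0, 0, -9.0, 0, 0, 0.0], [0, 0, -9.0, 0, 0, 0.0], [0, 0, -9.0, 0, 0, 0.0], [0, 0, -9.0, 0, 0, 0.0], [0, 0, -10, 0, 0, 0.0]]
[[-4.0, 18.0, 2.0, 0, 0, 0.17], [-1.0, 18.0, 2.0, 0, -0.001, 0.17], [2.0, 18.0, 2.0, 0, 0, 0.17], [5.0, 18.0, 2.0, 0, -0.001, 0.169], [8.0, 16.0, 2.0, 0, 0, 0.17]]
[[10, 15.0, 3.0, 0, -0.001, 0.169], [12.0, 13.0, 2.0, 0.001, -0.001, 0.17], [0, 0, 0, 0, 0, 0], [0, 0, 0, 0, 0, 0], [0, 0, 0, 0, 0, 0]]
```

>>> {"op": "apply_moves", "data": {
  "rows": [
    [0, 0, -9, 0, 0, 0],
    [0, 0, -9, 0, 0, 0],
    [0, 0, -9, 0, 0, 0],
    [0, 0, -9, 0, 0, 0],
    [0, 0, -10, 0, 0, 0]
  ]
}}

```text
time: 7.12
tool_pos: [466.7, 33.5, 90.7]
tcp_rot: [179.9, -0.1, -147.3]
ft_force: [0.5, -0.0, -1.5]
finger_gap: 10.9
grip_force: 97.3
```

>>> {"op": "apply_moves", "data": {
  "rows": [
    [-4, 18, 2, 0, 0, 0.17],
    [-1, 18, 2, 0, 0, 0.17],
    [2, 18, 2, 0, 0, 0.17],
    [5, 18, 2, 0, 0, 0.17],
    [8, 16, 2, 0, 0, 0.17]
  ]
}}

```text
time: 7.75
tool_pos: [435.7, 120.0, 80.5]
tcp_rot: [180.0, -0.2, 163.6]
ft_force: [0.2, 0.0, -1.4]
finger_gap: 10.7
grip_force: 97.4
```

>>> {"op": "apply_moves", "data": {
  "rows": [
    [10, 15, 3, 0, 0, 0.17],
    [12, 13, 2, 0, 0, 0.17],
    [0, 0, 0, 0, 0, 0],
    [0, 0, 0, 0, 0, 0],
    [0, 0, 0, 0, 0, 0]
  ]
}}

```text
time: 8.38
tool_pos: [425.6, 153.0, 75.5]
tcp_rot: [-179.9, -0.2, 144.5]
ft_force: [-0.4, -0.6, -1.4]
finger_gap: 10.5
grip_force: 97.5
```

Run:
```python
from h import *
s=sense(); print({k:np.round(s[k],2).tolist() for k in("tool_pos","tcp_rot","ft_force","wrist_torque","finger_gap","grip_force","time")})
p,d=eyes.snapshot("wrist"); cv2.imwrite("pics/w4.png",p[:,:,::-1]); W=wcloud(d.astype(float),s)
a=np.radians(54.6);f=np.array([np.cos(a),np.sin(a)]);l=np.array([-f[1],f[0]])
# probe bar in tool frame: points between z 15..60, near line
rel=W[...,:2]-np.array(s["tool_pos"])[:2]; X=rel@f; L=rel@l; Z=W[...,2]
m=(X>25)&(X<175)&(abs(L)<30)&(Z>15)&(Z<60)
P=np.stack([X[m],L[m],Z[m]],1); print(len(P))
for x0 in range(30,170,15):
    q=P[(P[:,0]>=x0)&(P[:,0]<x0+15)]
    if len(q)>5: print(x0,len(q),np.round(np.percentile(q[:,1],[3,97]),1),np.round(np.median(q[:,2]),1))
print("end",np.percentile(P[:,0],99.5))
for q in models.place_of("probe","wrist"): print(q["xyz"],q["confidence"])
```

```text
{'tool_pos': [425.6, 152.99, 75.46], 'tcp_rot': [-179.94, -0.16, 144.55], 'ft_force': [-0.36, -0.59, -1.42], 'wrist_torque': [-0.04, 0.06, 0.04], 'finger_gap': 10.52, 'grip_force': 97.5, 'time': 8.38}
8842
30 1264 [-14.4  10.7] 40.3
45 1217 [-14.4  10.6] 40.3
60 1122 [-14.5  10.5] 40.2
75 1075 [-14.4  10.5] 40.2
90 989 [-14.4  10.6] 40.1
105 904 [-14.4  10.4] 40.0
120 879 [-14.5  10.7] 40.0
135 803 [-14.5  10.7] 39.9
150 156 [-14.6  10.5] 39.7
end 152.42710889864563
[425.9, 152.7, 32.1] 0.7
```

View pics/w4.png

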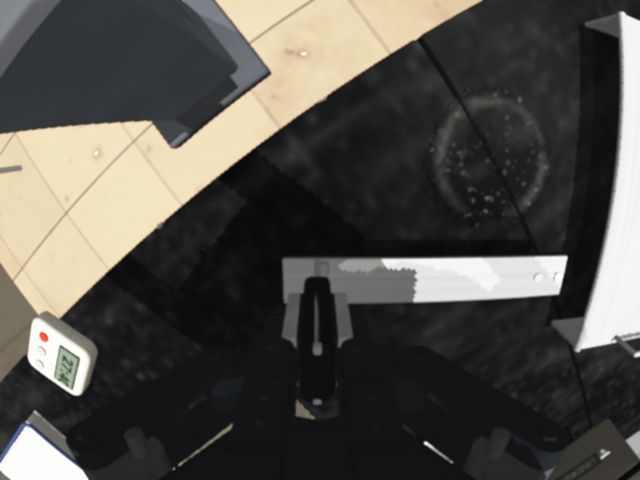

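The bar runs straight from (283,280) to (567,275) towards the mouth. The stand's near corner is at about (575,348), so I'll check that clearance in the depth before going in.

Run:
```python
from h import *
s=sense(); p,d=eyes.snapshot("wrist"); W=wcloud(d.astype(float),s)
a=np.radians(54.6);f=np.array([np.cos(a),np.sin(a),0]);l=np.array([-f[1],f[0],0])
for u,v in [(552,322),(560,330),(577,340),(590,340),(600,250),(605,200),(615,100),(625,30),(595,25),(555,300),(555,260)]:
    w=W[v,u]; print((u,v),np.round([w@f,w@l,w[2]],1),np.round(w,0))
# under-deck: does wrist see anything white low?
m=(W[...,2]>33)&(W[...,2]<46)&(W@f>545)&(W@f<670); P=W[m]
for l0 in range(-330,-180,15):
    q=P[(P@l>=l0)&(P@l<l0+15)]
    if len(q)>5: print(l0,len(q),round(np.percentile(q@f,2),1),round(np.median(q[:,2]),1))
print(np.percentile(P@l,[0.5,1,5]))
```

```text
(552, 322) [ 557.6 -318.     2.6] [582. 270.   3.]
(560, 330) [ 559.1 -319.2   13.6] [584. 271.  14.]
(577, 340) [ 553.8 -310.7   41.4] [574. 271.  41.]
(590, 340) [ 571.5 -315.2   38.1] [588. 283.  38.]
(600, 250) [ 5.932e+02 -2.589e+02  3.000e-01] [555. 334.   0.]
(605, 200) [ 5.888e+02 -2.192e+02 -2.000e-01] [520. 353.  -0.]
(615, 100) [ 5.901e+02 -1.432e+02 -5.000e-01] [459. 398.  -0.]
(625, 30) [ 558.4 -103.4   42.4] [408. 395.  42.]
(595, 25) [562.1 -93.6   8.1] [402. 404.   8.]
(555, 300) [ 557.2 -300.1   -0.8] [567. 280.  -1.]
(555, 260) [ 515.5 -250.3   39.7] [503. 275.  40.]
-330 362 555.3 39.4
-315 1030 555.5 39.5
-300 981 555.4 39.4
-285 931 555.4 39.5
-270 882 555.3 39.5
-255 833 555.4 39.5
-240 771 555.1 39.5
-225 699 555.2 39.5
-210 645 555.1 39.5
-195 582 555.1 39.6
[-319.84421684 -318.81183199 -312.70908271]
```

>>> {"op": "apply_moves", "data": {
  "rows": [
    [1, 0, 4, 0, 0, 0],
    [1, 0, 4, 0, 0, 0],
    [0, 0, 4, 0, 0, 0],
    [0, 0, 4, 0, 0, 0],
    [0, 0, 0, 0, 0, 0]
  ]
}}

```text
time: 9.15
tool_pos: [423.2, 154.6, 58.7]
tcp_rot: [-179.9, -0.2, 144.5]
ft_force: [-0.4, 0.5, -1.9]
finger_gap: 11.3
grip_force: 97.5
```

>>> {"op": "apply_moves", "data": {
  "rows": [
    [0, 13, 0, 0, 0, 0],
    [0, 15, 0, 0, 0, 0],
    [0, 15, 0, 0, 0, 0],
    [0, 15, 0, 0, 0, 0],
    [0, 12, 0, 0, 0, 0]
  ]
}}

```text
time: 9.78
tool_pos: [464.9, 212.6, 59.1]
tcp_rot: [-179.9, -0.2, 144.5]
ft_force: [0.1, 0.5, -0.6]
finger_gap: 11.0
grip_force: 97.5
```

>>> {"op": "apply_moves", "data": {
  "rows": [
    [0, 13, 0, 0, 0, 0],
    [0, 15, 0, 0, 0, 0],
    [0, 15, 0, 0, 0, 0],
    [0, 12, 0, 0, 0, 0],
    [0, 7, 0, 0, 0, 0]
  ]
}}

```text
time: 10.4
tool_pos: [500.8, 262.7, 59.1]
tcp_rot: [-179.9, -0.2, 144.5]
ft_force: [-0.0, -0.2, -1.2]
finger_gap: 11.1
grip_force: 97.5
```

Run:
```python
from h import *
a=np.radians(54.6);f=np.array([np.cos(a),np.sin(a),0]);l=np.array([-f[1],f[0],0])
F=[];T=[];G=[]
for i in range(4):
    p,d=eyes.snapshot("wrist"); s=sense(); F.append(s["ft_force"]); T.append(s["wrist_torque"]); G.append(s["tool_pos"])
G=np.mean(G,0); print(np.mean(F,0),np.std(F,0),np.mean(T,0),np.std(T,0),G,G@f,G@l,s["tcp_rot"],s["time"])
```

```text
[-0.31509463 -0.46849242 -1.23759324] [0.44492639 0.34518061 0.21544654] [-0.05313993  0.04545942  0.01934472] [0.01093684 0.0225048  0.04409339] [500.52112748 262.42576595  59.01583735] 503.85300165001627 -255.9703780049587 [-179.90425686   -0.19185503  144.47398196] 10.6
```

>>> {"op": "apply_moves", "data": {
  "rows": [
    [0, 0, 1, 0, 0, 0],
    [0, 0, 1, 0, 0, 0],
    [0, 0, 1, 0, 0, 0],
    [0, 0, 0.5, 0, 0, 0],
    [0, 0, 0, 0, 0, 0]
  ]
}}

```text
time: 11.22
tool_pos: [500.3, 262.0, 55.5]
tcp_rot: [-179.9, -0.2, 144.5]
ft_force: [0.1, 0.0, -1.3]
finger_gap: 10.7
grip_force: 97.6
```

>>> {"op": "apply_moves", "data": {
  "rows": [
    [0, 0, 0.2, 0, 0, 0],
    [0, 0, 0.2, 0, 0, 0],
    [0, 0, 0.1, 0, 0, 0],
    [0, 0, 0, 0, 0, 0],
    [0, 0, 0, 0, 0, 0]
  ]
}}

```text
time: 11.85
tool_pos: [500.3, 262.1, 55.1]
tcp_rot: [-179.9, -0.2, 144.5]
ft_force: [0.2, -0.3, -0.7]
finger_gap: 11.0
grip_force: 97.6
```

```bash
cat > ft.py <<'E'
from h import *
F=[];T=[];G=[]
for i in range(5):
    eyes.snapshot("wrist"); s=sense(); F.append(s["ft_force"]); T.append(s["wrist_torque"]); G.append(s["tool_pos"])
F=np.mean(F,0);T=np.mean(T,0);G=np.mean(G,0)
a=np.radians(54.6);f=np.array([np.cos(a),np.sin(a),0]);l=np.array([-f[1],f[0],0])
T0=np.array([-0.053,0.045,0.019])
print("dFz",round(F[2]+1.24,2),"F along f",round(F@f+0.56,2),"torque/0.14 ->N",round(-(T-T0)@l/0.14,2),"T",np.round(T,3),"f,l,z",np.round([G@f,G@l,G[2]],2),s["time"],round(s["finger_gap"],2))
E
python3 ft.py
```

```text
dFz 0.08 F along f 0.42 torque/0.14 ->N 0.1 T [-0.054  0.019  0.009] f,l,z [ 503.44 -256.     55.07] 12.1 11.07
```

>>> {"op": "apply_moves", "data": {
  "rows": [
    [0, 0, 0.2, 0, 0, 0],
    [0, 0, 0.2, 0, 0, 0],
    [0, 0, 0.2, 0, 0, 0],
    [0, 0, 0, 0, 0, 0],
    [0, 0, 0, 0, 0, 0]
  ]
}}

```text
time: 12.72
tool_pos: [500.3, 262.1, 54.5]
tcp_rot: [-179.9, -0.2, 144.5]
ft_force: [-0.0, -0.9, -1.6]
finger_gap: 10.9
grip_force: 97.6
```

```bash
python3 ft.py
```

```text
dFz 0.22 F along f 0.43 torque/0.14 ->N 0.18 T [-0.032  0.031  0.002] f,l,z [ 503.43 -256.01   54.47] 12.975 10.54
```

>>> {"op": "apply_moves", "data": {
  "rows": [
    [0, 0, 0.2, 0, 0, 0],
    [0, 0, 0.2, 0, 0, 0],
    [0, 0, 0.1, 0, 0, 0],
    [0, 0, 0, 0, 0, 0],
    [0, 0, 0, 0, 0, 0]
  ]
}}

```text
time: 13.6
tool_pos: [500.3, 262.1, 54.0]
tcp_rot: [-179.9, -0.2, 144.5]
ft_force: [-0.5, 0.0, 0.4]
finger_gap: 10.7
grip_force: 97.7
```

```bash
python3 ft.py
```

```text
dFz 0.66 F along f 0.37 torque/0.14 ->N 0.49 T [ 0.022  0.033 -0.017] f,l,z [ 503.47 -256.02   54.01] 13.85 10.87
```

>>> {"op": "apply_moves", "data": {
  "rows": [
    [0, 0, 0.1, 0, 0, 0],
    [0, 0, 0.1, 0, 0, 0],
    [0, 0, 0.1, 0, 0, 0],
    [0, 0, 0.1, 0, 0, 0],
    [0, 0, 0, 0, 0, 0]
  ]
}}

```text
time: 14.48
tool_pos: [500.4, 262.1, 53.7]
tcp_rot: [-179.9, -0.2, 144.5]
ft_force: [-1.3, -0.8, 1.1]
finger_gap: 10.7
grip_force: 97.9
```

```bash
python3 ft.py
```

```text
dFz 2.93 F along f -0.64 torque/0.14 ->N 1.37 T [ 0.107 -0.062  0.012] f,l,z [ 503.51 -256.05   53.66] 14.725 10.74
```

>>> {"op": "apply_moves", "data": {
  "rows": [
    [0, 0, 0.1, 0, 0, 0],
    [0, 0, 0.1, 0, 0, 0],
    [0, 0, 0, 0, 0, 0],
    [0, 0, 0, 0, 0, 0],
    [0, 0, 0, 0, 0, 0]
  ]
}}

```text
time: 15.35
tool_pos: [500.4, 262.1, 53.5]
tcp_rot: [-179.9, -0.2, 144.5]
ft_force: [-0.4, -1.3, 3.4]
finger_gap: 10.5
grip_force: 98.2
```

```bash
python3 ft.py
```

```text
dFz 4.96 F along f -0.64 torque/0.14 ->N 1.77 T [ 0.144 -0.106  0.013] f,l,z [ 503.48 -256.05   53.43] 15.6 10.9
```

>>> {"op": "apply_moves", "data": {
  "rows": [
    [0, -1, -0.05, 0, 0, 0],
    [0, -2, 0, 0, 0, 0],
    [0, -3, 0, 0, 0, 0],
    [0, -3, 0, 0, 0, 0],
    [0, -3, 0, 0, 0, 0]
  ]
}}

```text
time: 16.23
tool_pos: [493.2, 252.1, 53.5]
tcp_rot: [-179.9, -0.2, 144.5]
ft_force: [0.4, 1.0, 1.8]
finger_gap: 10.9
grip_force: 97.9
```

```bash
python3 ft.py
```

```text
dFz 5.27 F along f -0.97 torque/0.14 ->N 2.21 T [ 0.209 -0.12  -0.005] f,l,z [ 491.02 -256.     53.47] 16.475 10.78
```

>>> {"op": "apply_moves", "data": {
  "rows": [
    [0, -2, -0.06, 0, 0, 0],
    [0, -3, 0, 0, 0, 0],
    [0, -3.5, 0, 0, 0, 0],
    [0, -3.5, 0, 0, 0, 0],
    [0, -3, 0, 0, 0, 0]
  ]
}}

```text
time: 17.1
tool_pos: [484.4, 239.9, 53.5]
tcp_rot: [-179.9, -0.2, 144.5]
ft_force: [0.4, 0.6, 1.7]
finger_gap: 10.8
grip_force: 97.9
```

```bash
python3 ft.py
```

```text
dFz 4.65 F along f -1.3 torque/0.14 ->N 1.81 T [ 0.169 -0.081  0.031] f,l,z [ 475.99 -255.93   53.5 ] 17.35 11.17
```

>>> {"op": "apply_moves", "data": {
  "rows": [
    [0, -2, 0, 0, 0, 0],
    [0, -3.5, 0, 0, 0, 0],
    [0, -3.5, 0, 0, 0, 0],
    [0, -3.5, 0, 0, 0, 0],
    [0, -3.5, 0, 0, 0, 0]
  ]
}}

```text
time: 17.98
tool_pos: [475.2, 226.9, 53.6]
tcp_rot: [-179.9, -0.2, 144.5]
ft_force: [0.6, 1.2, 0.2]
finger_gap: 10.6
grip_force: 98.0
```

>>> {"op": "apply_moves", "data": {
  "rows": [
    [0, -3.5, 0, 0, 0, 0],
    [0, -3.5, 0, 0, 0, 0],
    [0, -3.5, 0, 0, 0, 0],
    [0, -3.5, 0, 0, 0, 0],
    [0, -3, 0, 0, 0, 0]
  ]
}}

```text
time: 18.6
tool_pos: [465.3, 213.0, 53.5]
tcp_rot: [-179.9, -0.2, 144.5]
ft_force: [0.3, 0.4, 0.9]
finger_gap: 11.0
grip_force: 98.0
```

```bash
python3 ft.py
```

```text
dFz 3.99 F along f -0.57 torque/0.14 ->N 1.51 T [ 0.116 -0.082  0.007] f,l,z [ 443.02 -255.83   53.51] 18.85 10.98
```

>>> {"op": "apply_moves", "data": {
  "rows": [
    [0, -2, 0.06, 0, 0, 0],
    [0, -3.5, 0, 0, 0, 0],
    [0, -3.5, 0, 0, 0, 0],
    [0, -3.5, 0, 0, 0, 0],
    [0, -3.5, 0, 0, 0, 0]
  ]
}}

```text
time: 19.48
tool_pos: [456.0, 200.0, 53.5]
tcp_rot: [-179.9, -0.2, 144.5]
ft_force: [1.0, 0.7, 1.7]
finger_gap: 11.0
grip_force: 98.0
```

>>> {"op": "apply_moves", "data": {
  "rows": [
    [0, -3.5, 0, 0, 0, 0],
    [0, -3.5, 0, 0, 0, 0],
    [0, -3.5, 0, 0, 0, 0],
    [0, -3.5, 0, 0, 0, 0],
    [0, -3, 0, 0, 0, 0]
  ]
}}

```text
time: 20.1
tool_pos: [446.1, 186.2, 53.5]
tcp_rot: [-179.9, -0.2, 144.5]
ft_force: [0.6, 1.1, 0.8]
finger_gap: 11.0
grip_force: 97.9
```

```bash
python3 ft.py
python3 - <<'E'
from h import *
p,d=eyes.snapshot("wrist"); c=cv2.resize(p[180:360,440:640,::-1],None,fx=3,fy=3); cv2.imwrite("pics/w5.png",c)
E
```

```text
dFz 4.2 F along f -0.61 torque/0.14 ->N 1.75 T [ 0.152 -0.09   0.039] f,l,z [ 410.03 -255.78   53.51] 20.35 10.73
```

View pics/w5.png

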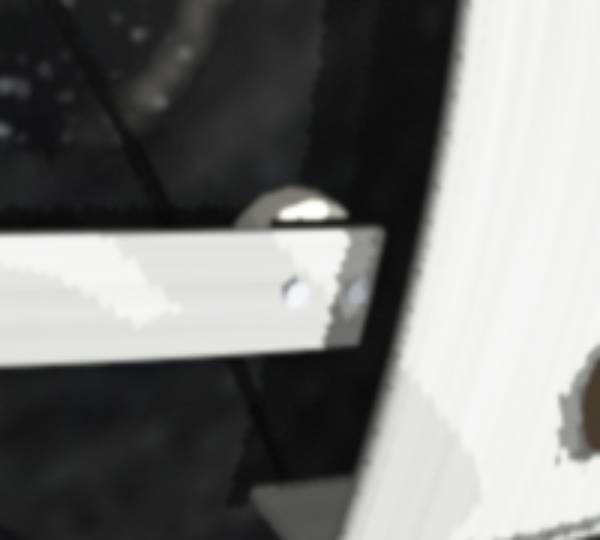

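The disc is following under the foot: its edge shows above the bar at about (300,205) in the crop. I'll keep drawing it out.

>>> {"op": "apply_moves", "data": {
  "rows": [
    [0, -2, 0, 0, 0, 0],
    [0, -3.5, 0, 0, 0, 0],
    [0, -3.5, 0, 0, 0, 0],
    [0, -3.5, 0, 0, 0, 0],
    [0, -3.5, 0, 0, 0, 0]
  ]
}}

```text
time: 21.02
tool_pos: [436.8, 173.1, 53.5]
tcp_rot: [-179.9, -0.2, 144.5]
ft_force: [0.4, 0.8, 1.5]
finger_gap: 10.6
grip_force: 97.9
```

>>> {"op": "apply_moves", "data": {
  "rows": [
    [0, -3.5, 0, 0, 0, 0],
    [0, -3.5, 0, 0, 0, 0],
    [0, -3.5, 0, 0, 0, 0],
    [0, -3.5, 0, 0, 0, 0],
    [0, -3.5, 0, 0, 0, 0]
  ]
}}

```text
time: 21.65
tool_pos: [426.6, 158.9, 53.6]
tcp_rot: [-179.9, -0.2, 144.5]
ft_force: [0.6, 0.8, 0.8]
finger_gap: 11.1
grip_force: 97.9
```

>>> {"op": "apply_moves", "data": {
  "rows": [
    [0, -3.5, 0, 0, 0, 0],
    [0, -3.5, 0, 0, 0, 0],
    [0, -3.5, 0, 0, 0, 0],
    [0, -3.5, 0, 0, 0, 0],
    [0, -2, 0, 0, 0, 0]
  ]
}}

```text
time: 22.28
tool_pos: [417.3, 145.9, 53.6]
tcp_rot: [-179.9, -0.2, 144.5]
ft_force: [0.8, 0.2, 0.5]
finger_gap: 10.8
grip_force: 97.9
```

```bash
python3 ft.py
python3 - <<'E'
from h import *
a=np.radians(54.6);f=np.array([np.cos(a),np.sin(a),0]);l=np.array([-f[1],f[0],0])
s=sense();p,d=eyes.snapshot("wrist"); W=wcloud(d.astype(float),s)
for q in models.cut_out("filter_disc","wrist")[:1]:
    P=W[q["pixels"]]; P=P[(P[:,2]<13)&(P[:,2]>7)]; print(q["confidence"],len(P),np.round([np.ptp(P@f),np.median(P@f)-610.5,np.percentile(P@f,[1,99]).mean()-610.5,np.max(P@l)-16],1),np.median(P[:,2]))
E
```

```text
dFz 3.54 F along f -0.94 torque/0.14 ->N 1.42 T [ 0.114 -0.062  0.005] f,l,z [ 360.64 -255.67   53.58] 22.525 10.74
0.5 127 [  20.6 -112.3 -112.  -257.4] 9.90905616033973
```

>>> {"op": "apply_moves", "data": {
  "rows": [
    [0, 0, -1, 0, 0, 0],
    [0, 0, -4, 0, 0, 0],
    [0, 0, -8, 0, 0, 0],
    [0, 0, -10, 0, 0, 0],
    [0, 0, -7, 0, 0, 0]
  ]
}}

```text
time: 23.25
tool_pos: [418.0, 146.2, 84.7]
tcp_rot: [-180.0, -0.1, 144.5]
ft_force: [-0.6, 0.6, -1.3]
finger_gap: 11.0
grip_force: 97.5
```

>>> {"op": "apply_moves", "data": {
  "rows": [
    [-10, -10, 0, 0, 0, 0],
    [-15, -15, 0, 0, 0, 0],
    [-18, -18, 0, 0, 0, 0],
    [-17, -15, 0, 0, 0, 0],
    [-10, -9, 0, 0, 0, 0]
  ]
}}

```text
time: 23.88
tool_pos: [435.6, 49.3, 83.2]
tcp_rot: [-179.9, -0.2, 144.4]
ft_force: [0.7, 0.4, -1.4]
finger_gap: 10.8
grip_force: 97.5
```

>>> {"op": "apply_moves", "data": {
  "rows": [
    [0, 0, 10, 0, 0, 0],
    [0, 0, 11, 0, 0, 0],
    [0, 0, 10, 0, 0, 0],
    [0, 0, 5, 0, 0, 0],
    [0, 0, 0, 0, 0, 0]
  ]
}}

```text
time: 24.5
tool_pos: [434.9, 51.2, 46.8]
tcp_rot: [-179.9, -0.2, 144.5]
ft_force: [0.5, -0.8, -0.7]
finger_gap: 10.8
grip_force: 97.6
```

```bash
python3 ft.py
python3 - <<'E'
from h import *
s=sense();p,d=eyes.snapshot("top"); W=cloud("top",d.astype(float)); 
print(np.round(s["tool_pos"],1),[(np.round(q["xyz"],1).tolist(),round(q["confidence"],2)) for q in models.place_of("filter_disc","top")])
cv2.imwrite("pics/t2.png",cv2.resize(p[160:300,200:420,::-1],None,fx=3,fy=3))
E
```

```text
dFz 0.27 F along f 0.44 torque/0.14 ->N 0.13 T [-0.056  0.009  0.015] f,l,z [ 294.   -325.62   47.71] 24.75 11.08
[435.9  50.9  47.9] [([497.0, 257.4, -0.2], 0.58)]
```

View pics/t2.png

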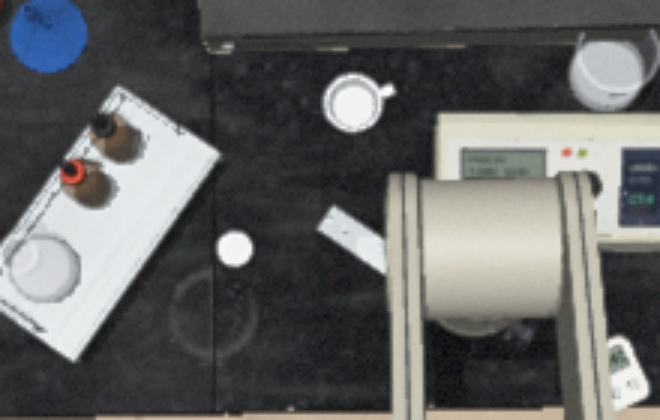

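The disc lies clear in the open at (234,248) in the crop, and the probe's foot is well apart from it. Next I'll set the probe down.

>>> {"op": "apply_moves", "data": {
  "rows": [
    [0, 0, 1, 0, 0, 0],
    [0, 0, 1, 0, 0, 0],
    [0, 0, 0.8, 0, 0, 0],
    [0, 0, 0.5, 0, 0, 0],
    [0, 0, 0.3, 0, 0, 0]
  ]
}}

```text
time: 25.48
tool_pos: [435.4, 50.8, 43.9]
tcp_rot: [-179.9, -0.2, 144.5]
ft_force: [-1.0, -0.3, 0.7]
finger_gap: 11.0
grip_force: 97.9
```

```bash
python3 ft.py
```

```text
dFz 0.76 F along f -0.18 torque/0.14 ->N -0.2 T [-0.064  0.079 -0.014] f,l,z [ 293.75 -325.53   43.89] 25.725 10.71
```

>>> {"op": "apply_moves", "data": {
  "rows": [
    [0, 0, 0, 0, 0, 0],
    [0, 0, 0, 0, 0, 0],
    [0, 0, 0, 0, 0, 0],
    [0, 0, 0, 0, 0, 0],
    [0, 0, 0, 0, 0, 0]
  ],
  "fingers": 40
}}

```text
time: 26.35
tool_pos: [435.5, 50.9, 43.9]
tcp_rot: [-179.9, -0.2, 144.5]
ft_force: [0.7, -0.2, 1.2]
finger_gap: 40.2
grip_force: 0.0
```

>>> {"op": "apply_moves", "data": {
  "rows": [
    [0, 0, -5, 0, 0, 0],
    [0, 0, -20, 0, 0, 0],
    [0, 0, -30, 0, 0, 0],
    [0, 0, -30, 0, 0, 0],
    [0, 0, -25, 0, 0, 0]
  ]
}}

```text
time: 26.98
tool_pos: [436.2, 50.8, 155.6]
tcp_rot: [-180.0, -0.1, 144.5]
ft_force: [0.6, 0.7, -0.4]
finger_gap: 39.6
grip_force: 0.0
```

Run:
```python
from h import *
plan([((497,257.4,150),down(54.6),5),((497,257.4,40),down(54.6),5)],dec=(0,3))
```

```text
[[14.0, 41.0, 1.0, 0, 0, -0.0], [14.0, 41.0, 1.0, 0, -0.001, -0.001], [14.0, 41.0, 1.0, 0, 0, -0.0], [14.0, 40, 1.0, 0, -0.001, -0.001], [14.0, 41.0, 2.0, 0, 0, -0.0]]
[[0, 0, 22.0, 0, 0, -0.0], [0, 0, 22.0, 0, 0, -0.0], [0, 0, 22.0, 0, 0, -0.0], [0, 0, 22.0, 0, 0, -0.0], [0, 0, 22.0, 0, 0, -0.0]]
```

>>> {"op": "apply_moves", "data": {
  "rows": [
    [14, 41, 1, 0, 0, 0],
    [14, 41, 1, 0, 0, 0],
    [14, 41, 1, 0, 0, 0],
    [14, 41, 1, 0, 0, 0],
    [14, 41, 2, 0, 0, 0]
  ],
  "fingers": 55
}}

```text
time: 27.6
tool_pos: [498.4, 259.8, 148.3]
tcp_rot: [-180.0, -0.2, 144.5]
ft_force: [-0.2, -0.2, 0.1]
finger_gap: 55.0
grip_force: 0.0
```

>>> {"op": "apply_moves", "data": {
  "rows": [
    [0, 0, 22, 0, 0, 0],
    [0, 0, 22, 0, 0, 0],
    [0, 0, 22, 0, 0, 0],
    [0, 0, 22, 0, 0, 0],
    [0, 0, 12, 0, 0, 0]
  ]
}}

```text
time: 28.22
tool_pos: [497.0, 258.1, 46.7]
tcp_rot: [-179.9, -0.2, 144.5]
ft_force: [-0.6, -0.2, -0.3]
finger_gap: 55.1
grip_force: 0.0
```

Run:
```python
from h import *
a=np.radians(54.6);f=np.array([np.cos(a),np.sin(a),0]);l=np.array([-f[1],f[0],0])
s=sense();p,d=eyes.snapshot("wrist"); W=wcloud(d.astype(float),s); T=np.array(s["tool_pos"]); print(np.round(T,1),s["time"],s["finger_gap"])
m=(W[...,2]>7)&(W[...,2]<13)&(np.hypot(W[...,0]-497,W[...,1]-257)<40)&(p.min(2)>110)
P=W[m][:,:2].astype(np.float32); c,r=cv2.minEnclosingCircle(P); c=np.array([*c,0]); print(len(P),c,r,"tool dx,dy",(c-T)@l,(c-T)@f)
print([(np.round(q["xyz"],1).tolist(),round(q["confidence"],2)) for q in models.place_of("filter_disc","wrist")])
cv2.imwrite("pics/w6.png",p[:,:,::-1])
```

```text
[497.  258.1  46.7] 28.225 55.076974604200494
2395 [499.80499268 259.27456665   0.        ] 15.666535377502441 tool dx,dy -1.63944354874366 2.5463385243443724
[([498.6, 256.9, 1.1], 0.7)]
```

View pics/w6.png

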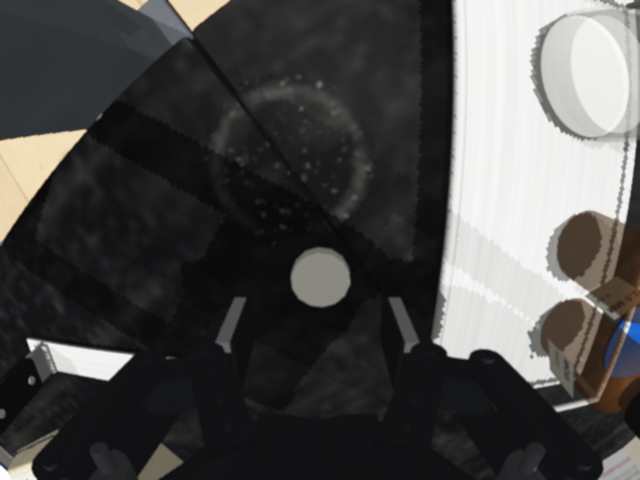

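The disc is at (320,277), midway between the pads and clear of the stand.

>>> {"op": "apply_moves", "data": {
  "rows": [
    [-1, 1, 12, 0, 0, 0],
    [0, 1, 12, 0, 0, 0],
    [0, 0, 11, 0, 0, 0],
    [0, 0, 6, 0, 0, 0],
    [0, 0, 2, 0, 0, 0]
  ]
}}

```text
time: 28.95
tool_pos: [499.1, 259.3, 4.1]
tcp_rot: [-179.9, -0.2, 144.5]
ft_force: [0.0, -0.5, 0.9]
finger_gap: 54.9
grip_force: 0.0
```

>>> {"op": "apply_moves", "data": {
  "rows": [
    [0, 0, 0, 0, 0, 0],
    [0, 0, 0, 0, 0, 0],
    [0, 0, 0, 0, 0, 0],
    [0, 0, 0, 0, 0, 0],
    [0, 0, 0, 0, 0, 0]
  ],
  "fingers": 20,
  "grip_force": 30
}}

```text
time: 29.58
tool_pos: [500.0, 259.7, 5.3]
tcp_rot: [-180.0, -0.2, 144.5]
ft_force: [-0.6, 0.6, 3.7]
finger_gap: 29.2
grip_force: 30.0
```

>>> {"op": "apply_moves", "data": {
  "rows": [
    [0, 0, -1, 0, 0, 0],
    [0, 0, -3, 0, 0, 0],
    [0, 0, -5, 0, 0, 0],
    [0, 0, -5, 0, 0, 0],
    [0, 0, -5, 0, 0, 0]
  ]
}}

```text
time: 30.2
tool_pos: [499.7, 259.5, 24.3]
tcp_rot: [-179.9, -0.2, 144.5]
ft_force: [0.1, -0.3, 0.1]
finger_gap: 29.5
grip_force: 29.6
```

Run:
```python
from h import *
s=sense();p,d=eyes.snapshot("wrist"); W=wcloud(d.astype(float),s); T=np.array(s["tool_pos"]); print(np.round(T,1),s["finger_gap"],s["grip_force"],s["ft_force"])
for q in models.cut_out("filter_disc","wrist")[:1]:
    P=W[q["pixels"]]; print(q["confidence"],len(P),np.round(np.nanmedian(P,0),1),np.round(np.nanpercentile(P[:,2],[5,95]),1))
    P=P[abs(P[:,2]-np.nanmedian(P[:,2]))<6]; c=P.mean(0); n=np.linalg.svd(P-c,full_matrices=False)[2][2]; print("normal",np.round(n,3))
cv2.imwrite("pics/w7.png",cv2.resize(p[180:400,180:460,::-1],None,fx=2,fy=2))
```

```text
[499.7 259.5  24.3] 29.4795883586585 29.636641144752502 [ 0.14135065 -0.32284311  0.1197787 ]
0.9 4144 [498.4 261.5  29.5] [23.5 30.5]
normal [-0.041  0.032  0.999]
```

View pics/w7.png

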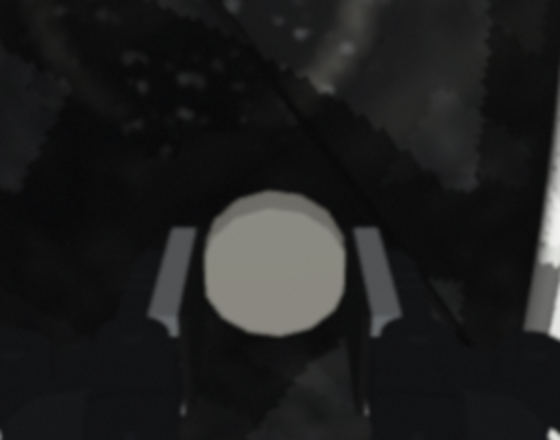

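The disc is held level between the pads, at (275,262) in the crop. Next I'll lift it and carry it past the controller.

>>> {"op": "apply_moves", "data": {
  "rows": [
    [0, 0, -20, 0, 0, 0],
    [0, 0, -35, 0, 0, 0],
    [0, 0, -45, 0, 0, 0],
    [0, 0, -45, 0, 0, 0],
    [0, 0, -35, 0, 0, 0]
  ],
  "grip_force": 45
}}

```text
time: 30.92
tool_pos: [500.7, 259.6, 207.7]
tcp_rot: [179.9, -0.1, 144.5]
ft_force: [0.6, 0.1, 0.6]
finger_gap: 28.8
grip_force: 44.4
```

Run:
```python
from h import *
s=sense(); print(s["tool_pos"],s["finger_gap"],s["joint_pos"])
plan([((501,-318,200),down(54.6),15)],dec=(0,3))
```

```text
[500.69410927 259.57526804 207.69400543] 28.761764560229878 [ 22.11820037   2.55580398  92.9423254    0.11870176  84.47494237
 -32.36518911]
[[-22.0, -31.0, 0, 0, 0, -0.0], [-22.0, -31.0, 0, 0, 0, -0.0], [-22.0, -31.0, 0, 0, 0, -0.0], [-22.0, -31.0, 1.0, 0, 0, -0.0], [-23.0, -31.0, 0, 0, 0, -0.0]]
[[-22.0, -31.0, 1.0, 0, 0, -0.0], [-23.0, -32.0, 0, 0, 0, -0.0], [-22.0, -31.0, 1.0, 0, 0, -0.0], [-23.0, -32.0, 0, 0, 0, -0.0], [-22.0, -31.0, 1.0, 0, 0, -0.0]]
[[-23.0, -32.0, 0, 0, 0, -0.0], [-22.0, -31.0, 1.0, 0, 0, -0.001], [-23.0, -32.0, 0, 0.001, 0, -0.0], [-22.0, -31.0, 1.0, 0, -0.001, -0.001], [-23.0, -32.0, 1.0, 0.001, 0, -0.0]]
```

>>> {"op": "apply_moves", "data": {
  "rows": [
    [-12, -16, 0, 0, 0, 0],
    [-22, -31, 0, 0, 0, 0],
    [-22, -31, 0, 0, 0, 0],
    [-22, -31, 0, 0, 0, 0],
    [-23, -31, 0, 0, 0, 0]
  ]
}}

```text
time: 31.55
tool_pos: [500.0, 84.9, 203.1]
tcp_rot: [-179.9, -0.2, 144.5]
ft_force: [0.6, 0.3, 0.4]
finger_gap: 28.4
grip_force: 44.4
```

>>> {"op": "apply_moves", "data": {
  "rows": [
    [-22, -31, 0, 0, 0, 0],
    [-23, -32, 0, 0, 0, 0],
    [-22, -31, 0, 0, 0, 0],
    [-23, -32, 0, 0, 0, 0],
    [-22, -31, 0, 0, 0, 0]
  ]
}}

```text
time: 32.17
tool_pos: [499.8, -107.8, 202.9]
tcp_rot: [-179.9, -0.2, 144.4]
ft_force: [0.7, 0.1, 0.3]
finger_gap: 28.7
grip_force: 44.4
```

>>> {"op": "apply_moves", "data": {
  "rows": [
    [-23, -32, 0, 0, 0, 0],
    [-22, -31, 0, 0, 0, 0],
    [-23, -32, 0, 0, 0, 0],
    [-22, -31, 0, 0, 0, 0],
    [-23, -32, 0, 0, 0, 0]
  ]
}}

```text
time: 32.8
tool_pos: [499.8, -301.7, 202.7]
tcp_rot: [-179.9, -0.3, 144.4]
ft_force: [1.4, 0.2, 0.0]
finger_gap: 29.0
grip_force: 44.4
```

>>> {"op": "apply_moves", "data": {
  "rows": [
    [-10, -15, 0, 0, 0, 0],
    [0, 0, 0, 0, 0, 0],
    [0, 0, 0, 0, 0, 0],
    [0, 0, 0, 0, 0, 0],
    [0, 0, 0, 0, 0, 0]
  ]
}}

```text
time: 33.42
tool_pos: [500.7, -317.6, 203.5]
tcp_rot: [-179.9, -0.2, 144.5]
ft_force: [-0.1, 1.2, 0.1]
finger_gap: 28.5
grip_force: 44.4
```

Run:
```python
from h import *
s=sense(); p,d=eyes.snapshot("wrist"); W=wcloud(d.astype(float),s)
print(np.round(s["tool_pos"],1),s["finger_gap"],s["time"])
for n in("wrist","top"):
    if n=="top": p,d=eyes.snapshot("top"); W=cloud("top",d.astype(float))
    print(n,[(np.round(q["xyz"],1).tolist(),round(q["confidence"],2)) for q in models.place_of("wash_tray",n)])
    for q in models.cut_out("wash_tray",n)[:1]:
        P=W[q["pixels"]]; P=P[(P[:,2]<8)&(P[:,2]>-4)]; r=cv2.minAreaRect(P[:,:2].astype(np.float32)); print("floor",np.round(r[0],1),np.round(r[1],1),round(r[2],1),np.median(P[:,2]))
```

```text
[ 500.7 -317.6  203.5] 28.463079816448843 33.425
wrist [([502.1, -317.1, -0.5], 0.84)]
floor [ 504.3 -323.2] [186.4 283.8] 7.4 3.237586687997691
top [([438.5, 50.7, 57.9], 0.72), ([502.2, -318.8, -0.8], 0.63)]
floor [ 502.4 -322.6] [180.3 277.2] 7.2 2.6293660059353696
```

>>> {"op": "apply_moves", "data": {
  "rows": [
    [0, 0, 30, 0, 0, 0],
    [0, 0, 45, 0, 0, 0],
    [0, 0, 45, 0, 0, 0],
    [0, 0, 40, 0, 0, 0],
    [0, 0, 20, 0, 0, 0]
  ]
}}

```text
time: 34.35
tool_pos: [498.4, -317.2, 20.6]
tcp_rot: [-179.9, -0.4, 144.5]
ft_force: [-0.2, 0.3, -0.2]
finger_gap: 28.8
grip_force: 44.4
```

>>> {"op": "apply_moves", "data": {
  "rows": [
    [0, 0, 5, 0, 0, 0],
    [0, 0, 3, 0, 0, 0],
    [0, 0, 2, 0, 0, 0],
    [0, 0, 1, 0, 0, 0],
    [0, 0, 0, 0, 0, 0]
  ]
}}

```text
time: 34.98
tool_pos: [500.1, -318.5, 12.8]
tcp_rot: [-179.9, -0.1, 144.5]
ft_force: [0.2, 0.2, 0.0]
finger_gap: 28.9
grip_force: 44.4
```

Run:
```python
from h import *
s=sense();p,d=eyes.snapshot("wrist"); W=wcloud(d.astype(float),s); print(np.round(s["tool_pos"],1),s["finger_gap"],s["ft_force"])
for q in models.cut_out("filter_disc","wrist")[:1]:
    P=W[q["pixels"]]; print(q["confidence"],np.round(np.nanmedian(P,0),1))
for q in models.cut_out("wash_tray","wrist")[:1]:
    P=W[q["pixels"]]; print("tray z",np.round(np.nanpercentile(P[:,2],[10,30,50]),1))
```

```text
[ 500.1 -318.5   12.8] 28.929003126059985 [0.19429168 0.17018096 0.00939581]
0.77 [ 498.8 -316.3   17.9]
tray z [2.4 3.  3.3]
```

>>> {"op": "apply_moves", "data": {
  "rows": [
    [0, 0, 2, 0, 0, 0],
    [0, 0, 1, 0, 0, 0],
    [0, 0, 1, 0, 0, 0],
    [0, 0, 0.5, 0, 0, 0],
    [0, 0, 0, 0, 0, 0]
  ]
}}

```text
time: 35.75
tool_pos: [499.9, -318.3, 8.0]
tcp_rot: [-179.9, -0.2, 144.5]
ft_force: [-0.4, -0.3, 1.6]
finger_gap: 28.6
grip_force: 44.7
```

>>> {"op": "apply_moves", "data": {
  "rows": [
    [0, 0, 0.3, 0, 0, 0],
    [0, 0, 0.3, 0, 0, 0],
    [0, 0, 0, 0, 0, 0],
    [0, 0, 0, 0, 0, 0],
    [0, 0, 0, 0, 0, 0]
  ]
}}

```text
time: 36.38
tool_pos: [500.1, -318.5, 8.0]
tcp_rot: [-179.9, -0.1, 144.5]
ft_force: [-2.6, 0.9, 6.5]
finger_gap: 28.7
grip_force: 45.3
```

Contact: the disc is on the tray floor. I'll open the fingers and retreat.

>>> {"op": "apply_moves", "data": {
  "rows": [
    [0, 0, -0.5, 0, 0, 0],
    [0, 0, 0, 0, 0, 0],
    [0, 0, 0, 0, 0, 0],
    [0, 0, 0, 0, 0, 0],
    [0, 0, 0, 0, 0, 0]
  ],
  "fingers": 55
}}

```text
time: 37.0
tool_pos: [499.7, -318.2, 7.6]
tcp_rot: [-179.9, -0.2, 144.5]
ft_force: [-0.2, -0.1, -0.6]
finger_gap: 54.8
grip_force: 0.0
```

>>> {"op": "apply_moves", "data": {
  "rows": [
    [0, 0, -5, 0, 0, 0],
    [0, 0, -20, 0, 0, 0],
    [0, 0, -40, 0, 0, 0],
    [0, 0, -50, 0, 0, 0],
    [0, 0, -50, 0, 0, 0]
  ]
}}

```text
time: 37.62
tool_pos: [500.4, -318.5, 176.0]
tcp_rot: [-179.9, -0.1, 144.5]
ft_force: [0.9, -0.6, -1.3]
finger_gap: 55.0
grip_force: 0.0
```

Run:
```python
from h import *
s=sense();p,d=eyes.snapshot("wrist"); W=wcloud(d.astype(float),s); print(np.round(s["tool_pos"],1),s["finger_gap"],s["time"])
for k in("filter_disc","wash_tray"): print(k,[(np.round(q["xyz"],1).tolist(),round(q["confidence"],2)) for q in models.place_of(k,"wrist")])
for q in models.cut_out("filter_disc","wrist")[:1]:
    P=W[q["pixels"]]; c=P.mean(0); print(c,np.linalg.svd(P-c,full_matrices=False)[2][2])
eyes.snapshot("top")
for k in("probe","timer","wash_bottle","weighing_dish"): print(k,[(np.round(q["xyz"],1).tolist(),round(q["confidence"],2)) for q in models.place_of(k,"top")[:2]])
```

```text
[ 500.4 -318.5  176. ] 54.99553225344009 37.625
filter_disc [([497.7, -321.8, -1.4], 0.59)]
wash_tray [([501.0, -319.4, -1.6], 0.79)]Traceback (most recent call last):
  File "<stdin>", line 5, in <module>
    u, s, vh = gufunc(a, signature=signature)
               ~~~~~~^^^^^^^^^^^^^^^^^^^^^^^^
    raise LinAlgError("SVD did not converge")
numpy.linalg.LinAlgError: SVD did not converge
```

Run:
```python
from h import *
from bench import job
s=sense();p,d=eyes.snapshot("wrist"); W=wcloud(d.astype(float),s)
for q in models.cut_out("filter_disc","wrist")[:1]:
    P=W[q["pixels"]]; P=P[np.isfinite(P[:,2])]; P=P[abs(P[:,2]-np.median(P[:,2]))<3]; c=P.mean(0); print(len(P),c,np.linalg.svd(P-c,full_matrices=False)[2][2])
eyes.snapshot("top")
for k in("probe","timer","wash_bottle","weighing_dish"): print(k,[(np.round(q["xyz"],1).tolist(),round(q["confidence"],2)) for q in models.place_of(k,"top")[:2]])
print(job.hand_in())
```

```text
1024 [ 500.27246629 -317.69334942   13.14431621] [-0.00372053  0.00298181  0.99998863]
probe [([441.7, 48.8, -1.4], 0.85)]
timer [([375.8, -81.9, 1.4], 0.95)]
wash_bottle [([448.2, 544.9, -2.2], 0.61), ([635.5, 141.0, 0.7], 0.18)]
weighing_dish [([636.3, 138.0, -2.1], 0.77), ([440.1, 52.0, -2.9], 0.7)]
the job is handed in; nothing more can be done
None
```

The job is handed in at about 38 s of the 72 s: the disc measured flat near the middle of the wash tray, the probe lies released on the worktop, and the timer, wash bottle and weighing dish show no measurable shift; no verdict was returned.

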